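Slide the top plate onto the magnetic chuck and switch the magnet on

ROBOT

A 6-joint arm with a two-finger parallel gripper is mounted at the origin on the work surface. World frame = base frame: x ahead of the robot, y to its left, z up, the work surface at z = 0. Lengths are in m, angles in degrees, forces in N, time in s.
With the tool pointing down it reaches from about 0.35 to 0.85 m from the base axis. Payload 8.1 kg.
Tool frame: the origin (TCP) lies on the centre line of the jaws, within the pads' length; the fingertips stand 17 mm ahead of it and the grasp point (between the pads) lies 2 mm behind it (r.tip_extent is the distance from the TCP to the fingertips, in m); z points along the fingers, y is the line along which they close (so a half turn about z gives the same grasp; the last joint's range is limited). The gripper opens to 93 mm and grips with 3 to 60 N. Pads are 15 mm wide; open, the fingers measure 128 mm over their backs; the gripper's body (75 mm by 188 mm) begins 65 mm behind the grasp point.
Start: joints at [63.919, 7.471, 85.268, -0, 87.261, -4.893], TCP at [0.217, 0.559, 0.236] pointing down, gripper open.
Joint ranges: [-169.43, 169.43], [-51.17, 129.36], [1.28, 143.12], [-76.62, 256.62], [0, 156.53], [-152.29, 152.29]. Speed limits (degrees/s): [136.94, 136.94, 159.86, 180, 180, 180].

INTERFACE

Orientations are given as a 3x3 rotation matrix whose columns are the frame's x, y, z axes.
In Python, from station import r, viewer gives the robot as it stands.
- The arm moves only by the tool arm_command, never from a script. Its argument "motion" is a list of rows, each a list of 7 numbers: the shift along the tool's x, y, z normalised to -1 to 1, where 1 is 0.02 m, then the turn, a rotation vector about the tool's x, y, z normalised to -1 to 1, where 1 is 0.1 rad, then the closure, from -1 (fully open) to 1 (shut). In form: [[tx, ty, tz, rx, ry, rz, jaw], ...]. A call has 1 to 12 rows; each row shifts and turns the commanded pose from where the row before left it, along the tool's axes as they then stand; what a row does not reach is not made up. A row lasts 1/12 s, in which the tool goes at most 41.7 mm and 7.16 degrees, less where a joint would pass 70% of its speed; a pose out of reach is approached as far as the arm can. A call with a number of a shift or a turn outside -1 to 1 is refused whole. A call with a gripper value outside its range is refused whole. The fingers move at their own pace and stop on an object; "squeeze" is the grip in N (left out, the last holds). Time passes only in rows, so rows that do not move let the fingers close. It gives the time, the measured TCP pose, the force, the opening and the grip force at its end, in the units of the state.
- r.get_obs(): the state, without advancing time (a new reading comes with each control period).
- viewer.grab_frame(name): name is "scene" or "side" or "wrist"; returns a dict with "img" (480x640x3 uint8, red, green, blue), "fov_y" (degrees; the focal length in pixels is half the picture's height over the tangent of half this angle, whatever the lens; pixels are square), "cx", "cy" (the principal point, pixels), "view" (4x4, takes a point from world to camera coordinates); the wrist camera has in their place "hand_eye" (4x4, takes a point from camera to tool coordinates, whose origin is the TCP and whose axes are the flange's). Camera axes: x right, y down, z forward; pixel columns grow to the right and rows downward; lengths in m; the calibration is good to about 2 mm. A picture is of the moment at which its call begins: read the wrist's pose just before it. There is no depth.
- r.finish_job(): hands the job in; it is judged then, once.
Trained networks look in the newest picture that a camera, given by its name, has taken for a name from the list of things; names that differ only in an ending like _2 or _b are one class to them, and where a whole thing is asked for, a point or a joint stands for the part that bears it (a point fixed in the world has none). Each returns a list of dicts, best first, with "score" (0 to 1); they miss things now and then, are a little off and sometimes report something else, mostly with a low value. They report only what shows in the picture. A call takes as long as a camera call. They do not tell look-alikes from the thing itself.
- viewer.outline_of(camera, thing): "mask" (480x640 bool, what is visible of it) and "extent" ([left, top, width, height] in pixels, round what is visible of it).
- viewer.tip_of(camera, thing): "at" ([column, row] in pixels: a listed point, or the origin of a listed thing).
The state is a dict: "time_s": time; "joint_pos": joint angles; "qd": joint speeds; "effort": joint torques, N m; "position": TCP position; "orientation": TCP orientation; "contact_force": force on the tool from outside, world axes, zero at the start; "moment": the same for the moment, N m; "grip_width": finger opening in m; "grasp_force": force on a finger pad.
Only numpy, scipy, OpenCV 4.12 (cv2) and the standard library are available. Lean on these libraries where they do the work, as an engineer would, in place of code of your own. Each camera call takes 0.05 s, during which the arm holds its last target. There are 200 camera calls.

TASK

Load the magnetic chuck for grinding: the oiled plates cling together, so slide the top plate sideways off the stack, flat and without lifting it, onto the chuck's face until it lies snug against both stop strips, its end against the end stop and its long side against the back stop. Then swing the chuck's lever all the way over to switch the magnet on. Leave the other three plates stacked where they are and do not disturb the things standing around.

Things in the scene. Friction and masses are not known exactly. Their poses are not given: they have to be found in the camera images.
- chuck: Fixed magnetic chuck: steel block 100 (x) x 175 (y) x 48 mm high, brass lines on its flat face. Origin: centre of its underside. x points away from the robot (yaw up to 0.25 rad), y to the stack. A plate snug against both stops has its centre at x +20, y -27.5 mm here, long side along y. The -x side and +y end have no stops. No magnetic pull is simulated, off or on
- back_stop (a point): Middle of the inner top edge of the back stop: a dark steel strip on the chuck's +x side, 5 mm thick, 150 mm long along y, standing 5 mm above the chuck's face. This point is 50 mm in +x from the chuck's centre, 53 mm above the bench
- end_stop (a point): Middle of the inner top edge of the end stop: a dark steel strip on the chuck's -y end, 5 mm thick, 70 mm long along x, standing 5 mm above the chuck's face. This point is 87.5 mm in -y from the chuck's centre, 53 mm above the bench
- chuck_lever (a joint): Lever on the chuck's -x face, turning about the chuck's x axis on a shaft at y -30 mm, 24 mm above the bench; its 10 mm rod swings in a plane 26 mm in front of that face. 0 = off, leaning 45 deg from upright to -y (the end stop); grows as it swings up and over to +y, to its stop at 1.57 rad = on. Stays where left; 4 N at the knob moves it; closed fingers can push it over sideways
- lever_knob (a point): Centre of the black ball knob, 26 mm across, at the lever's end, 72 mm from the shaft axis
- plate_top: The top one of four identical ground steel plates, 60 (x) x 120 (y) x 12 mm, 0.5 to 0.9 kg, two dark holes. Origin: centre of its underside, at first 50 mm above the bench, 2 mm above the chuck's face. Long axis roughly along the chuck's y; the stack stands 8 to 27 mm from the chuck's +y end. Takes 2 to 8 N to slide
- plate_2: Second plate of the stack, the same as the top one, its top face 50 mm above the bench; must stay. Origin: centre of its underside
- plate_3: Third plate, the same; must stay. Origin: centre of its underside
- plate_4: Lowest plate, the same, on the board; must stay. Origin: centre of its underside
- board: Fixed plywood packing board 92 x 128 x 14 mm under the stack. Origin: centre of its underside
- collet: Bystander: round steel collet with a brown band, 52 mm across, 62 mm high, upright beyond the end stop. Origin: centre of its underside
- slug: Bystander: round steel bar end, 72 mm across, 60 mm high, upright behind the chuck or the stack. Origin: centre of its underside
- carton: Bystander: closed cardboard carton 75 x 105 x 55 mm, full, behind the stack or the chuck. Origin: centre of its underside
Things that resemble listed ones, but are neither listed nor needed, are in the scene too. Of the things shaped like the chuck, the steel one is meant.

How it is judged:
By the outcome, as a careful person would: the job done as asked, in the order asked, and still so for the second after the job is handed in, with the robot touching nothing.
It also fails if it takes over 72 s, if anything falls off the work surface, if the arm or the gripper's body presses on something with over 40 N, if the wrist force passes 120 N, or if a joint passes its speed limit or range.

## Working session

There is one attempt and no reset: what is moved stays moved. The work goes in short steps, Python scripts to look and compute and a tool call to move; the robot and the scene stay as the last step left them, time stands still between calls to the robot, and variables do not carry over. Pictures are saved under pics/ and viewed, at most 10 in all, crops included, and the job is handed in when it is done.

Besides the shell and the picture viewer there is one more tool, called after ">>>" as a command line: name --pt "numbers of a row" for each row, then --argument value for the rest. arm_command: Moves the arm, as the interface text tells. Scaled input: -1 to 1 covers 0.02 m each way for a shift and 0.1 rad each way for a turn. Its arguments: {"type":"object","properties":{"motion":{"type":"array"},"squeeze":{"type":"number"}},"required":["motion"]}

```bash
mkdir -p pics; ls
cat > h.py <<'E'
import numpy as np, cv2
from station import r, viewer
def cam(name):
    o=r.get_obs(); f=viewer.grab_frame(name)
    F=240/np.tan(np.radians(f["fov_y"])/2)
    if "view" in f: V=np.array(f["view"])
    else:
        T=np.eye(4);T[:3,:3]=np.array(o["orientation"]);T[:3,3]=o["position"]
        V=np.linalg.inv(T@np.array(f["hand_eye"]))
    return f["img"],F,f["cx"],f["cy"],V
def proj(c,p):
    q=c[4][:3,:3]@np.array(p)+c[4][:3,3]; return np.array([c[1]*q[0]/q[2]+c[2],c[1]*q[1]/q[2]+c[3]])
def atz(c,uv,z):
    R=c[4][:3,:3];C=-R.T@c[4][:3,3];d=R.T@np.array([(uv[0]-c[2])/c[1],(uv[1]-c[3])/c[1],1])
    return C+d*(z-C[2])/d[2]
def save(c,n): cv2.imwrite("pics/"+n,c[0][:,:,::-1])
E
python3 - <<'E'
from h import *
np.set_printoptions(precision=4,suppress=True)
print(r.get_obs())
for n in ["scene","side"]:
    c=cam(n);save(c,n+"0.png");print(n,-c[4][:3,:3].T@c[4][:3,3])
    for t,z in [("chuck",0),("back_stop",.053),("end_stop",.053),("lever_knob",.075),("plate_top",.05),("collet",0),("slug",0),("carton",0),("board",0)]:
        for d in viewer.tip_of(n,t)[:3]: print(t,np.round(d["score"],2),np.round(d["at"]),atz(c,d["at"],z)[:2])
E
```

```text
pics
{'time_s': 0.0, 'joint_pos': array([63.9201,  7.5154, 85.3295,  0.0003, 87.2619, -4.8937]), 'qd': array([-0.018 ,  0.0731, -0.0806, -0.0427,  0.0542, -0.0038]), 'effort': array([ -0.0009, -55.9875, -49.1732,   0.0769,   0.0363,  -0.0001]), 'position': array([0.2166, 0.559 , 0.2346]), 'orientation': array([[-0.9324,  0.3614, -0.0008],
       [ 0.3614,  0.9324, -0.0017],
       [ 0.0002, -0.0019, -1.    ]]), 'contact_force': array([-0.053 , -0.5515,  0.6243]), 'moment': array([-0.0027,  0.0091,  0.0284]), 'grasp_force': 0.0, 'grip_width': 0.0931746479761668}
scene [0.9912 0.2186 0.7338]
chuck 0.94 [280. 260.] [ 0.5685 -0.0915]
chuck 0.82 [310. 170.] [ 0.3272 -0.1538]
chuck 0.61 [505. 222.] [0.2875 0.2642]
back_stop 0.92 [269. 268.] [ 0.6226 -0.0784]
back_stop 0.71 [302. 166.] [ 0.371  -0.1471]
back_stop 0.6 [514. 224.] [0.3346 0.2771]
end_stop 0.87 [268. 148.] [ 0.3562 -0.2393]
end_stop 0.81 [453. 179.] [0.2714 0.1419]
end_stop 0.65 [236. 234.] [ 0.5837 -0.1706]
lever_knob 0.81 [471. 138.] [0.1639 0.1423]
lever_knob 0.69 [254. 196.] [ 0.5034 -0.1786]
lever_knob 0.49 [282. 117.] [ 
[... 390 characters left out ...]
298. 318.] [ 0.3898 -0.1473]
back_stop 0.74 [182. 204.] [0.3728 0.2893]
back_stop 0.51 [290. 226.] [0.5349 0.0624]
end_stop 0.97 [188. 244.] [0.3184 0.1706]
end_stop 0.69 [373. 275.] [ 0.5877 -0.1687]
end_stop 0.59 [314. 360.] [ 0.354  -0.2427]
lever_knob 0.89 [142. 267.] [0.2005 0.1613]
lever_knob 0.79 [286. 381.] [ 0.2783 -0.2489]
lever_knob 0.74 [350. 288.] [ 0.5122 -0.1714]
plate_top 0.94 [291. 218.] [0.555  0.0845]
collet 0.59 [433. 305.] [ 0.6634 -0.2917]
collet 0.24 [336. 201.] [0.7093 0.0928]
slug 0.85 [336. 201.] [0.7105 0.0922]
slug 0.6 [290. 218.] [0.5767 0.1219]
carton 0.68 [396. 237.] [ 0.7433 -0.097 ]
board 0.56 [289. 238.] [0.5343 0.0709]
board 0.32 [292. 222.] [0.5727 0.1082]
```

View pics/scene0.png

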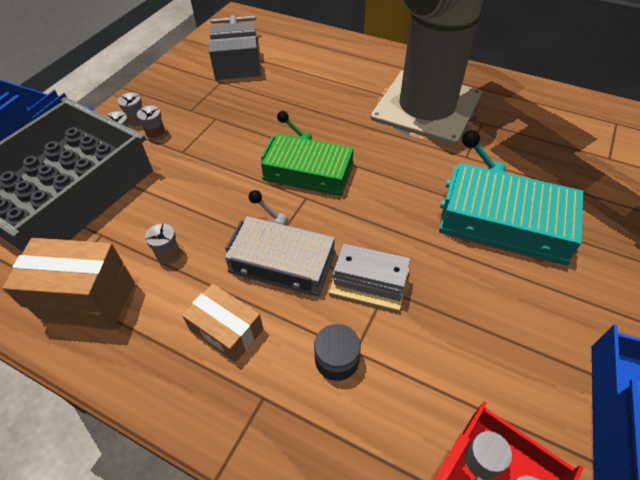

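View pics/side0.png

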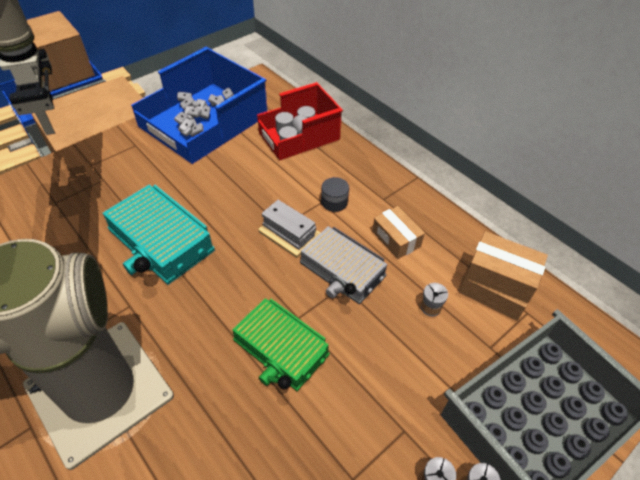

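The steel chuck is at scene (280,255), with its knob at (255,197) and its stack at (371,272). The look-alikes are a green chuck (308,163) and a teal chuck (513,212), and extra collets at (130,105), (150,120) and (117,120). I choose the steel chuck. The collet is at (162,243), the slug at (337,350) and the small carton at (224,322). I'll move above it and check close up.

>>> arm_command --pt "-0.9 -0.66 -0.2 0 0 0 -1" --pt "-0.9 -0.66 -0.2 0 0 0 -1" --pt "-0.9 -0.66 -0.2 0 0 0 -1" --pt "-0.9 -0.66 -0.2 0 0 0 -1" --pt "-0.9 -0.66 -0.2 0 0 0 -1" --pt "-0.9 -0.66 -0.2 0 0 0 -1" --pt "-0.9 -0.66 -0.2 0 0 0 -1" --pt "-0.9 -0.66 -0.2 0 0 0 -1" --pt "-0.9 -0.66 -0.2 0 0 0 -1" --pt "-0.9 -0.66 -0.2 0 0 0 -1" --pt "-0.9 -0.66 -0.2 0 0 0 -1" --pt "-0.9 -0.66 -0.2 0 0 0 -1"

```text
time_s: 2.0
position: [0.3615, 0.3327, 0.284]
orientation: [[-0.932, 0.361, 0.0], [0.361, 0.932, 0.0], [-0.0, 0.0, -1.0]]
contact_force: [0.1, -0.1, -0.4]
grip_width: 0.0931
grasp_force: 0.0
```

>>> arm_command --pt "-0.9 -0.66 -0.2 0 0 0 -1" --pt "-0.9 -0.66 -0.2 0 0 0 -1" --pt "-0.9 -0.66 -0.2 0 0 0 -1" --pt "-0.9 -0.66 -0.2 0 0 0 -1" --pt "-0.9 -0.66 -0.2 0 0 0 -1" --pt "-0.9 -0.66 -0.2 0 0 0 -1" --pt "-0.9 -0.66 -0.2 0 0 0 -1" --pt "-0.9 -0.66 -0.2 0 0 0 -1" --pt "-0.9 -0.66 -0.2 0 0 0 -1" --pt "-0.9 -0.66 -0.2 0 0 0 -1" --pt "-0.9 -0.66 -0.2 0 0 0 -1" --pt "-0.9 -0.66 -0.2 0 0 0 -1"

```text
time_s: 3.0
position: [0.5056, 0.1069, 0.332]
orientation: [[-0.932, 0.361, 0.0], [0.361, 0.932, 0.0], [-0.0, 0.0, -1.0]]
contact_force: [0.3, -0.3, 0.3]
grip_width: 0.093
grasp_force: 0.0
```

>>> arm_command --pt "-0.9 -0.66 0 0 0 0 -1" --pt "-0.9 -0.66 0 0 0 0 -1" --pt "-0.9 -0.66 0 0 0 0 -1" --pt "0 0 0 0 0 1 -1" --pt "0 0 0 0 0 1 -1" --pt "0 0 0 0 0 1 -1" --pt "0 0 0 0 0 1 -1" --pt "0 0 0 0 0 1 -1" --pt "0 0 0 0 0 1 -1" --pt "0 0 0 0 0 1 -1" --pt "0 0 0 0 0 1 -1" --pt "0 0 0 0 0 1 -1"

```text
time_s: 4.0
position: [0.5412, 0.0515, 0.3317]
orientation: [[-0.292, 0.957, 0.0], [0.957, 0.292, 0.0], [0.0, 0.0, -1.0]]
contact_force: [0.1, 0.9, -0.8]
grip_width: 0.0933
grasp_force: 0.0
```

>>> arm_command --pt "0 0 0 0 0 0.8 -1" --pt "0 0 0 0 0 0 -1" --pt "0 0 0 0 0 0 -1"

```text
time_s: 4.25
position: [0.5412, 0.0515, 0.3317]
orientation: [[-0.222, 0.975, 0.0], [0.975, 0.222, -0.0], [-0.0, 0.0, -1.0]]
contact_force: [-0.6, 0.3, 0.1]
grip_width: 0.0935
grasp_force: 0.0
```

Run:
```python
from h import *
np.set_printoptions(precision=4,suppress=True)
c=cam("wrist");save(c,"w1.png");print(-c[4][:3,:3].T@c[4][:3,3],c[4][:3,:3])
for t,z in [("chuck",0),("back_stop",.053),("end_stop",.053),("lever_knob",.075),("plate_top",.05)]:
        for d in viewer.tip_of("wrist",t)[:2]: print(t,np.round(d["score"],2),np.round(d["at"]),atz(c,d["at"],z)[:2])
```

```text
[0.5246 0.1281 0.4804] [[ 0.9752  0.2213 -0.0005]
 [ 0.2125 -0.9361  0.2803]
 [ 0.0616 -0.2735 -0.9599]]
chuck 0.88 [313. 300.] [ 0.569  -0.0883]
chuck 0.7 [126. 310.] [ 0.3286 -0.1577]
back_stop 0.67 [358. 322.] [ 0.6232 -0.0809]
back_stop 0.62 [148. 332.] [ 0.3791 -0.1493]
end_stop 0.8 [311. 383.] [ 0.587  -0.1763]
end_stop 0.68 [89. 48.] [0.29   0.1511]
plate_top 0.84 [321. 177.] [0.5409 0.078 ]
plate_top 0.41 [336. 434.] [ 0.6364 -0.2475]
```

View pics/w1.png

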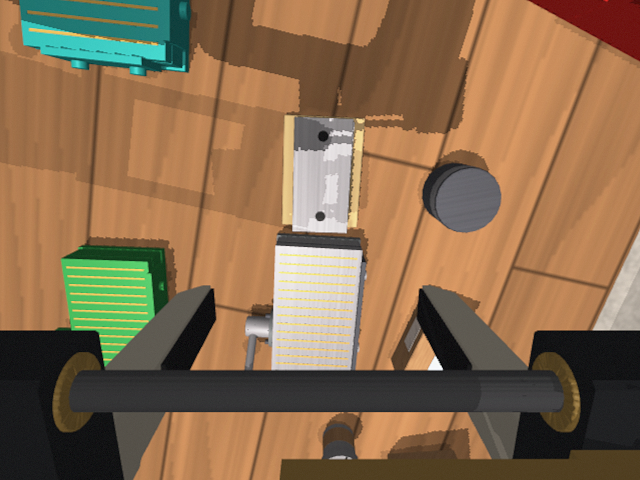

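The wrist view shows the stack top at about (321,175), with holes at (323,136) and (320,216), and the steel chuck's face starting at row 247 (columns 276–363). I'll overlay model outlines and zoom in to correct the estimate.

```bash
cat >> h.py <<'E'
def box(c,p,yaw,sx,sy,z,col,im,ox=0,oy=0):
    ca,sa=np.cos(yaw),np.sin(yaw);pts=[]
    for a,b in [(-1,-1),(1,-1),(1,1),(-1,1)]:
        x,y=a*sx/2+ox,b*sy/2+oy
        pts.append(proj(c,[p[0]+ca*x-sa*y,p[1]+sa*x+ca*y,z]))
    S=im.shape[0]//480
    cv2.polylines(im,[np.round((np.array(pts)+.5)*S*8).astype(int)],True,col,1,cv2.LINE_AA,3)
    return np.round(pts,1)
E
python3 - <<'E'
from h import *
c=cam("wrist")
im=cv2.resize(c[0][:,:,::-1].copy(),None,fx=3,fy=3,interpolation=cv2.INTER_CUBIC)
print(box(c,(.569,-.089),.22,.1,.175,.048,(255,0,255),im).tolist())
print(box(c,(.543,.080),.22,.06,.12,.062,(0,255,0),im).tolist())
cv2.imwrite("pics/w2.png",np.hstack([im[100*3:245*3,265*3:380*3],im[228*3:373*3,265*3:380*3]]))
E
```

```text
[[273.1, 379.8], [351.9, 380.0], [356.0, 248.4], [268.7, 248.3]]
[[295.3, 231.9], [350.1, 232.0], [353.1, 117.2], [293.8, 117.1]]
```

View pics/w2.png

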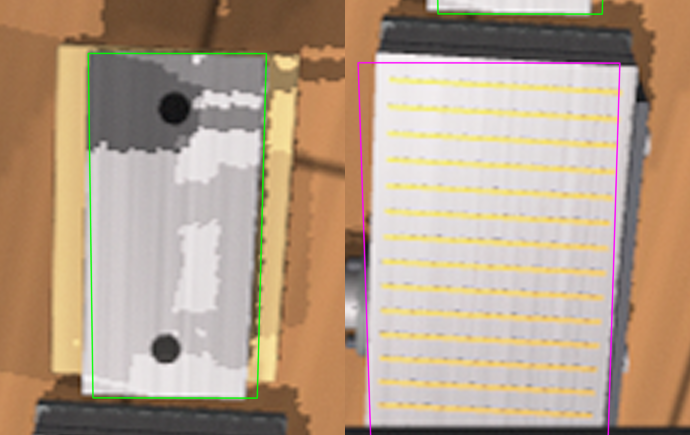

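```bash
cat > m.py <<'E'
from h import *
np.set_printoptions(precision=4,suppress=True)
c=cam("wrist")
P=[atz(c,u,.048)[:2] for u in [(275,245.7),(362.3,250.3),(351.7,370.7),(273,370.7)]]
print("chuck",np.array(P), "w",np.linalg.norm(P[0]-P[1]))
ang=lambda v:np.arctan2(v[1],v[0])
print("yaw +yedge",ang(P[1]-P[0]),"R edge",ang(P[1]-P[2])-np.pi/2,"L",ang(P[0]-P[3])-np.pi/2)
Q=[atz(c,u,.062)[:2] for u in [(294,117.3),(353.3,118.3),(346.7,232.3),(292.7,231)]]
print("plate",np.mean(Q,0),[np.linalg.norm(Q[i]-Q[(i+1)%4]) for i in range(4)])
print("yaws",[ang(Q[i]-Q[j]) for i,j in [(1,0),(2,3)]],[ang(Q[i]-Q[j])-np.pi/2 for i,j in [(0,3),(1,2)]])
# chuck refined: outline from scene/side too
yaw=np.mean([ang(P[1]-P[0]),ang(P[1]-P[2])-np.pi/2])
ex=np.array([np.cos(yaw),np.sin(yaw)]);ey=np.array([-ex[1],ex[0]])
C=(P[0]+P[1])/2-.0875*ey
print(yaw,"chuck C",C,"goal",C+.02*ex-.0275*ey,"back",C+.05*ex,"end",C-.0875*ey)
for n in ["scene","side"]:
    d=cam(n);im=cv2.resize(d[0][:,:,::-1].copy(),None,fx=3,fy=3,interpolation=cv2.INTER_CUBIC)
    box(d,C,yaw,.1,.175,.048,(255,0,255),im);box(d,np.mean(Q,0),ang(Q[0]-Q[3])-np.pi/2,.06,.12,.062,(0,255,0),im)
    box(d,C,yaw,.06,.12,.06,(255,255,0),im,.02,-.0275)
    x,y=(215,180) if n=="scene" else (250,190)
    cv2.imwrite(f"pics/{n}1.png",im[y*3:(y+125)*3,x*3:(x+200)*3])
a,b=[cv2.imread(f"pics/{n}1.png") for n in ("scene","side")]
cv2.imwrite("pics/both1.png",cv2.resize(np.vstack([a,b]),None,fx=.8,fy=.8))
E
python3 m.py
```

```text
chuck [[ 0.5076 -0.01  ]
 [ 0.6064  0.0066]
 [ 0.6334 -0.1504]
 [ 0.5366 -0.1722]] w 0.10020539452149861
yaw +yedge 0.1662925684352763 R edge 0.1701632635010868 L 0.17684043488419765
plate [0.5416 0.0795] [np.float64(0.059969315320122), np.float64(0.11934525273992734), np.float64(0.05918237179412294), np.float64(0.11882139953869472)]
yaws [np.float64(0.20512426871337064), np.float64(0.1964687100740459)] [np.float64(0.1936347483096288), np.float64(0.18707203564724884)]
0.16822791596818154 chuck C [ 0.5716 -0.0879] goal [ 0.596  -0.1117] back [ 0.6209 -0.0796] end [ 0.5863 -0.1742]
```

View pics/both1.png

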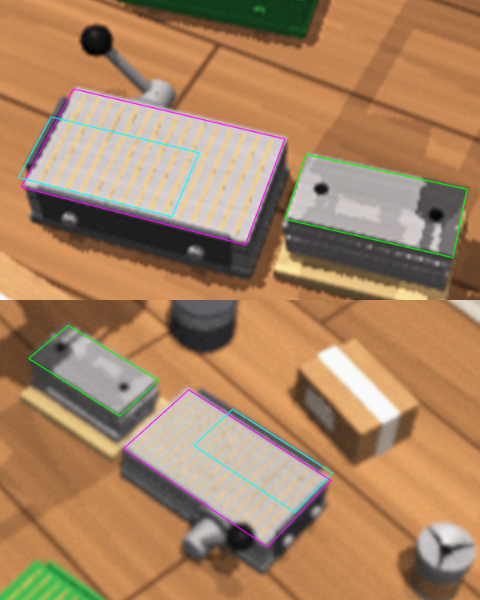

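The overlays fit in all three views: chuck at (.5716,-.0879) with yaw .168, top plate at (.5416,.0795) with yaw .195. Sizes come out right and the gap is about 22 mm. Next I'll descend over the plate with fingertips at z 0.056 and grip lightly across its width.

>>> arm_command --pt "0 0 0 0 0 0.29 -1" --pt "0.7 0.15 0.5 0 0 0 -1" --pt "0.67 0.14 1 0 0 0 -1" --pt "0 0 1 0 0 0 -1" --pt "0 0 1 0 0 0 -1" --pt "0 0 1 0 0 0 -1" --pt "0 0 1 0 0 0 -1" --pt "0 0 1 0 0 0 -1" --pt "0 0 1 0 0 0 -1" --pt "0 0 1 0 0 0 -1" --pt "0 0 1 0 0 0 -1" --pt "0 0 1 0 0 0 -1"

```text
time_s: 5.75
position: [0.5416, 0.0795, 0.1208]
orientation: [[-0.191, 0.982, 0.0], [0.982, 0.191, -0.0], [-0.0, 0.0, -1.0]]
contact_force: [0.6, -0.0, -0.5]
grip_width: 0.0929
grasp_force: 0.0
```

>>> arm_command --pt "0 0 1 0 0 0 -1" --pt "0 0 0.9 0 0 0 -1" --pt "0 0 0.53 0 0 0 -1" --pt "0 0 0 0 0 0 -1" --pt "0 0 0 0 0 0 -1"

```text
time_s: 6.17
position: [0.5414, 0.0795, 0.0729]
orientation: [[-0.191, 0.982, -0.001], [0.982, 0.191, -0.0], [0.0, -0.001, -1.0]]
contact_force: [0.7, 0.1, 0.2]
grip_width: 0.0931
grasp_force: 0.0
```

>>> arm_command --pt "0 0 0 0 0 0 0.5" --pt "0 0 0 0 0 0 0.5" --pt "0 0 0 0 0 0 0.5" --pt "0 0 0 0 0 0 0.5" --pt "0 0 0 0 0 0 0.5" --pt "0 0 0 0 0 0 0.5" --pt "0 0 0 0 0 0 0.5" --pt "0 0 0 0 0 0 0.5" --squeeze 20

```text
time_s: 6.83
position: [0.5415, 0.0794, 0.0734]
orientation: [[-0.191, 0.982, -0.0], [0.982, 0.191, -0.0], [-0.0, -0.0, -1.0]]
contact_force: [-3.8, 0.6, 4.7]
grip_width: 0.0595
grasp_force: 20.0
```

>>> arm_command --pt "-0.1 0 0 0 0 0 0.5" --pt "-0.2 0 0 0 0 0 0.5" --pt "-0.3 0 0 0 0 0 0.5" --pt "-0.4 0 0 0 0 0 0.5"

```text
time_s: 7.17
position: [0.5457, 0.0612, 0.0734]
orientation: [[-0.192, 0.981, 0.001], [0.981, 0.192, 0.002], [0.002, 0.001, -1.0]]
contact_force: [-0.5, 4.5, 2.9]
grip_width: 0.0594
grasp_force: 20.0
```

>>> arm_command --pt "-0.4 0 0 0 0 0 0.5" --pt "-0.4 0 0 0 0 0 0.5" --pt "-0.4 0 0 0 0 0 0.5" --pt "-0.4 0 0 0 0 0 0.5" --pt "-0.3 0 0 0 0 0 0.5" --pt "-0.1 0 0 0 0 0 0.5"

```text
time_s: 7.67
position: [0.5536, 0.0204, 0.0734]
orientation: [[-0.19, 0.982, 0.001], [0.982, 0.19, 0.001], [0.0, 0.001, -1.0]]
contact_force: [-1.3, 5.9, 4.0]
grip_width: 0.0598
grasp_force: 20.0
```

Run:
```python
from h import *
out=[]
for n,x,y in [("scene",215,180),("side",250,190)]:
    d=cam(n);im=cv2.resize(d[0][:,:,::-1].copy(),None,fx=3,fy=3,interpolation=cv2.INTER_CUBIC)
    box(d,(.5416,.0795),.195,.06,.12,.050,(0,255,0),im)
    out.append(im[y*3:(y+125)*3,x*3:(x+200)*3])
cv2.imwrite("pics/mid.png",cv2.resize(np.vstack(out),None,fx=.8,fy=.8))
```

```text
(no output)
```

View pics/mid.png

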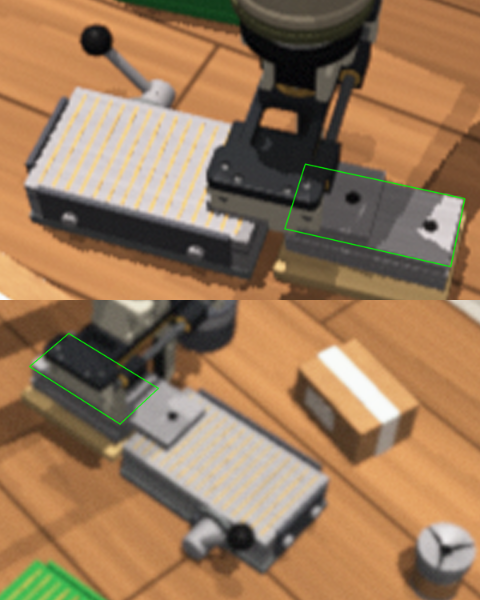

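Plate 2 sits exactly where the stack was, and the top plate is sliding onto the chuck. I'll continue.

>>> arm_command --pt "-0.2 0 0 0 0 0 0.5" --pt "-0.4 0 0 0 0 0 0.5" --pt "-0.5 0 0 0 0 0 0.5" --pt "-0.5 0 0 0 0 0 0.5" --pt "-0.5 0 0 0 0 0 0.5" --pt "-0.5 0 0 0 0 0 0.5" --pt "-0.5 0 0 0 0 0 0.5" --pt "-0.5 0 0 0 0 0 0.5" --pt "-0.5 0 0 0 0 0 0.5" --pt "-0.5 0 0 0 0 0 0.5" --pt "-0.5 0 0 0 0 0 0.5" --pt "-0.3 0 0 0 0 0 0.5"

```text
time_s: 8.77
position: [0.5736, -0.0871, 0.0726]
orientation: [[-0.19, 0.982, -0.001], [0.982, 0.19, -0.0], [-0.0, -0.001, -1.0]]
contact_force: [0.7, -0.6, -7.6]
grip_width: 0.0596
grasp_force: 20.0
```

>>> arm_command --pt "-0.3 0 0 0 0 0.12 0.5" --pt "-0.3 0 0 0 0 0.12 0.5" --pt "-0.2 0 0.05 0 0 0 0.5" --pt "0 0 0.05 0 0 0 0.5" --pt "0 0 0 0 0 0 0.5" --pt "0 0 0 0 0 0 0.5"

```text
time_s: 9.27
position: [0.5769, -0.1011, 0.0715]
orientation: [[-0.167, 0.986, 0.001], [0.986, 0.167, -0.0], [-0.0, 0.001, -1.0]]
contact_force: [-0.3, -2.9, -4.0]
grip_width: 0.0597
grasp_force: 20.0
```

>>> arm_command --pt "-0.3 0 0 0 0 0 0.5" --pt "-0.28 0 0 0 0 0 0.5" --pt "0 0.15 0 0 0 0 0.5" --pt "0 0.2 0 0 0 0 0.5" --pt "0 0.2 0 0 0 0 0.5" --pt "0 0.15 0 0 0 0 0.5" --pt "0 0 0 0 0 0 0.5"

```text
time_s: 9.85
position: [0.5933, -0.1103, 0.0714]
orientation: [[-0.167, 0.986, 0.001], [0.986, 0.167, -0.0], [-0.001, 0.001, -1.0]]
contact_force: [-0.4, -0.8, 1.5]
grip_width: 0.0595
grasp_force: 20.0
```

>>> arm_command --pt "0 0.05 0 0 0 0 0.5" --pt "0 0.05 0 0 0 0 0.5" --pt "0 0 0 0 0 0 0.5"

```text
time_s: 10.1
position: [0.5944, -0.11, 0.0714]
orientation: [[-0.167, 0.986, 0.0], [0.986, 0.167, -0.0], [-0.0, -0.0, -1.0]]
contact_force: [-5.2, -1.6, 3.5]
grip_width: 0.0598
grasp_force: 20.0
```

>>> arm_command --pt "-0.05 0 0 0 0 0 0.5" --pt "-0.05 0 0 0 0 0 0.5" --pt "0 0 0 0 0 0 0.5"

```text
time_s: 10.35
position: [0.5946, -0.1105, 0.0714]
orientation: [[-0.168, 0.986, -0.0], [0.986, 0.168, 0.002], [0.002, 0.0, -1.0]]
contact_force: [-6.4, 6.1, 6.3]
grip_width: 0.0595
grasp_force: 20.0
```

>>> arm_command --pt "-0.05 0 0 0 0 0 0.5" --pt "-0.05 0 0 0 0 0 0.5" --pt "-0.05 0 0 0 0 0 0.5" --pt "0 0 0 0 0 0 0.5"

```text
time_s: 10.68
position: [0.5948, -0.1119, 0.0714]
orientation: [[-0.168, 0.986, -0.001], [0.986, 0.168, 0.004], [0.005, -0.0, -1.0]]
contact_force: [-7.6, 12.5, 9.3]
grip_width: 0.0597
grasp_force: 20.0
```

>>> arm_command --pt "0 0.05 0 0 0 0 0.5" --pt "0 0.05 0 0 0 0 0.5" --pt "0 0.05 0 0 0 0 0.5" --pt "0 0 0 0 0 0 0.5"

```text
time_s: 11.02
position: [0.5951, -0.1119, 0.0711]
orientation: [[-0.168, 0.986, -0.007], [0.986, 0.168, 0.004], [0.005, -0.007, -1.0]]
contact_force: [-20.5, 9.1, 19.0]
grip_width: 0.0598
grasp_force: 20.0
```

Firm contact on both stops. I'll relax, release, lift, and check from above.

>>> arm_command --pt "0.1 -0.15 0 0 0 0 0.5" --pt "0 0 0 0 0 0 -0.6" --pt "0 0 0 0 0 0 -0.6" --pt "0 0 0 0 0 0 -0.6" --pt "0 0 -0.5 0 0 0 -0.6" --pt "0.9 0 -1 0 0 0 -0.6" --pt "0.9 0 -1 0 0 0 -0.6" --pt "0.9 0 -1 0 0 0 -0.6" --pt "0.9 0 -1 0 0 0 0" --pt "0.9 0 -1 0 0 0 1" --pt "0 0 0 0 0 0 1" --pt "0 0 0 0 0 0 1"

```text
time_s: 12.02
position: [0.5811, -0.0237, 0.1834]
orientation: [[-0.169, 0.986, 0.004], [0.986, 0.169, -0.001], [-0.001, 0.004, -1.0]]
contact_force: [0.4, -0.9, -0.8]
grip_width: 0.0519
grasp_force: 0.0
```

```bash
cat > look.py <<'E'
from h import *
import sys
c=cam("wrist");C=(.5716,-.0879)
im=cv2.resize(c[0][:,:,::-1].copy(),None,fx=2,fy=2,interpolation=cv2.INTER_CUBIC)
b=box(c,C,.168,.06,.12,.06,(255,255,0),im,.02,-.0275);box(c,C,.168,.1,.175,.048,(255,0,255),im)
print(b.tolist(),r.get_obs()["position"])
u,v=np.clip(b.mean(0)-[200,150],0,[240,180]).astype(int);print(u,v)
cv2.imwrite("pics/"+sys.argv[1],im[v*2:v*2+600,u*2:u*2+800])
E
python3 look.py p1.png
```

```text
[[277.7, 414.3], [350.6, 414.1], [354.8, 278.2], [273.5, 278.2]] [ 0.58023204 -0.02431801  0.18166165]
114 180
```

View pics/p1.png

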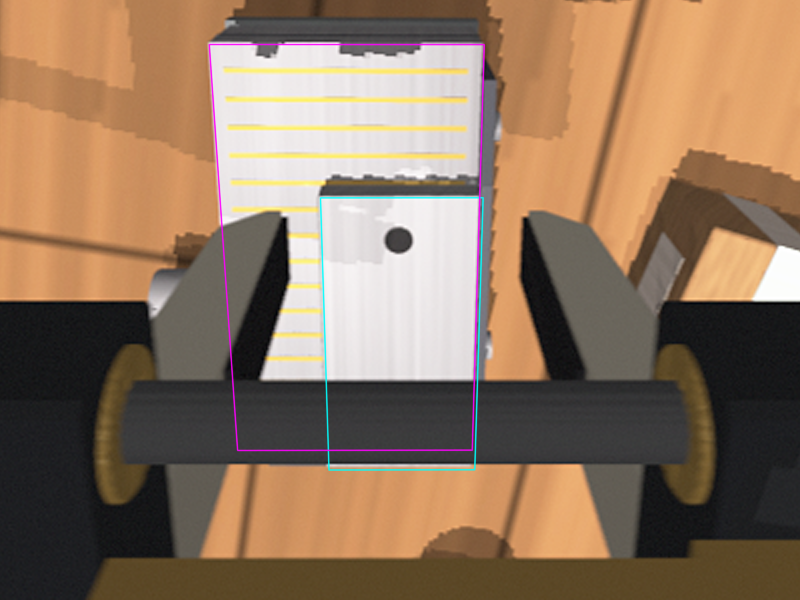

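The view shows the plate matching the goal outline (cyan) within about 1 mm, with its right edge on the back stop. I'll confirm by nudging with closed fingers, first the +y end and then the -x side.

>>> arm_command --pt "0 0 0 0 0 0 1" --pt "0 0 1 0 0 0 1" --pt "0 0 1 0 0 0 1" --pt "0 0 1 0 0 0 1" --pt "0 0 1 0 0 0 1" --pt "0 0 1 0 0 0 1" --pt "0 0 0.4 0 0 0 1" --pt "0 0 0.1 0 0 0 1" --pt "0 0 0 0 0 0 1" --pt "0 0 0 0 0 0 1"

```text
time_s: 12.9
position: [0.5803, -0.0245, 0.0719]
orientation: [[-0.167, 0.986, 0.001], [0.986, 0.167, -0.0], [-0.0, 0.001, -1.0]]
contact_force: [0.3, -0.0, 0.6]
grip_width: 0.0006
grasp_force: 0.0
```

>>> arm_command --pt "-0.3 0 0 0 0 0 1" --pt "-0.3 0 0 0 0 0 1" --pt "-0.2 0 0 0 0 0 1" --pt "-0.1 0 0 0 0 0 1" --pt "-0.1 0 0 0 0 0 1" --pt "0 0 0 0 0 0 1"

```text
time_s: 13.4
position: [0.5834, -0.0437, 0.0716]
orientation: [[-0.167, 0.986, 0.001], [0.986, 0.167, 0.001], [0.001, 0.001, -1.0]]
contact_force: [-0.7, 2.6, 2.5]
grip_width: 0.0002
grasp_force: 1.4
```

>>> arm_command --pt "-0.05 0 0 0 0 0 1" --pt "-0.05 0 0 0 0 0 1" --pt "0 0 0 0 0 0 1"

```text
time_s: 13.65
position: [0.5834, -0.0438, 0.0715]
orientation: [[-0.168, 0.986, -0.0], [0.986, 0.168, 0.003], [0.003, 0.0, -1.0]]
contact_force: [-2.2, 10.8, 5.3]
grip_width: 0.0003
grasp_force: 5.2
```

>>> arm_command --pt "-0.05 0 0 0 0 0 1" --pt "-0.05 0 0 0 0 0 1" --pt "0 0 0 0 0 0 1"

```text
time_s: 13.9
position: [0.5835, -0.0441, 0.0715]
orientation: [[-0.168, 0.986, -0.001], [0.986, 0.168, 0.006], [0.006, 0.0, -1.0]]
contact_force: [-4.3, 17.0, 7.3]
grip_width: 0.0006
grasp_force: 9.0
```

>>> arm_command --pt "-0.05 0 0 0 0 0 1" --pt "-0.05 0 0 0 0 0 1" --pt "0 0 0 0 0 0 1"

```text
time_s: 14.15
position: [0.5836, -0.0443, 0.0715]
orientation: [[-0.169, 0.986, -0.002], [0.986, 0.169, 0.008], [0.008, -0.0, -1.0]]
contact_force: [-5.1, 25.3, 11.0]
grip_width: 0.0005
grasp_force: 12.8
```

End stop confirmed: 25 N with no motion. Next, the -x side.

>>> arm_command --pt "0.75 0 0 0 0 0 1" --pt "0 0 -1 0 0 0 1" --pt "0 0 -1 0 0 0 1" --pt "-0.97 -0.8 -0.5 0 0 0 1" --pt "-0.97 -0.8 0 0 0 0 1" --pt "-0.97 -0.8 0 0 0 0 1" --pt "-0.97 -0.85 0 0 0 0 1" --pt "0 0 0.5 0 0 0 1" --pt "0 0 1 0 0 0 1" --pt "0 0 1 0 0 0 1" --pt "0 0 0 0 0 0 1" --pt "0 0 0 0 0 0 1"

```text
time_s: 15.15
position: [0.5293, -0.1217, 0.0696]
orientation: [[-0.167, 0.986, -0.003], [0.986, 0.167, 0.001], [0.001, -0.003, -1.0]]
contact_force: [-0.3, -0.2, 1.2]
grip_width: 0.0005
grasp_force: 0.0
```

>>> arm_command --pt "0 0.3 0 0 0 0 1" --pt "0 0.3 0 0 0 0 1" --pt "0 0.15 0 0 0 0 1" --pt "0 0.05 0 0 0 0 1" --pt "0 0.05 0 0 0 0 1" --pt "0 0 0 0 0 0 1"

```text
time_s: 15.65
position: [0.5476, -0.1195, 0.0714]
orientation: [[-0.167, 0.986, 0.0], [0.986, 0.167, -0.0], [-0.0, 0.0, -1.0]]
contact_force: [0.0, 0.2, -0.2]
grip_width: 0.0007
grasp_force: 0.0
```

>>> arm_command --pt "0 0.05 0 0 0 0 1" --pt "0 0.05 0 0 0 0 1" --pt "0 0.05 0 0 0 0 1" --pt "0 0 0 0 0 0 1"

```text
time_s: 15.98
position: [0.5503, -0.119, 0.0711]
orientation: [[-0.167, 0.986, 0.0], [0.986, 0.167, -0.0], [-0.0, 0.0, -1.0]]
contact_force: [-0.3, -0.0, -0.7]
grip_width: 0.0003
grasp_force: 0.0
```

>>> arm_command --pt "0 0.06 0 0 0 0 1" --pt "0 0.06 0 0 0 0 1" --pt "0 0.06 0 0 0 0 1" --pt "0 0 0 0 0 0 1"

```text
time_s: 16.32
position: [0.5539, -0.1184, 0.0711]
orientation: [[-0.167, 0.986, 0.0], [0.986, 0.167, -0.0], [-0.0, 0.0, -1.0]]
contact_force: [0.4, 0.8, 0.7]
grip_width: 0.0007
grasp_force: 0.1
```

>>> arm_command --pt "0 0.06 0 0 0 0 1" --pt "0 0.06 0 0 0 0 1" --pt "0 0.06 0 0 0 0 1" --pt "0 0 0 0 0 0 1"

```text
time_s: 16.65
position: [0.5547, -0.1181, 0.0706]
orientation: [[-0.167, 0.986, -0.006], [0.986, 0.167, -0.0], [0.001, -0.006, -1.0]]
contact_force: [-14.1, -1.3, 11.3]
grip_width: 0.0006
grasp_force: 8.6
```

>>> arm_command --pt "0 0.06 0 0 0 0 1" --pt "0 0.06 0 0 0 0 1" --pt "0 0 0 0 0 0 1"

```text
time_s: 16.9
position: [0.555, -0.1181, 0.0705]
orientation: [[-0.167, 0.986, -0.011], [0.986, 0.167, -0.0], [0.001, -0.011, -1.0]]
contact_force: [-24.8, -2.9, 19.2]
grip_width: 0.0005
grasp_force: 15.5
```

Both stops are confirmed snug at 25 N each. Next I'll retreat, rise, and go to the far side of the knob.

>>> arm_command --pt "0 -0.5 0 0 0 0 1" --pt "0 -0.5 0 0 0 0 1" --pt "0 0 -1 0 0 0 1" --pt "0 0 -1 0 0 0 1" --pt "0 0 -1 0 0 0 1" --pt "0 0 -1 0 0 0 1" --pt "-0.85 -0.5 0 0 0 0 1" --pt "-0.85 -0.5 0 0 0 0 1" --pt "-0.85 -0.5 0 0 0 0 1" --pt "-0.85 -0.5 0 0 0 0 1" --pt "-0.85 0 0 0 0 0 1" --pt "-0.85 0 0 0 0 0 1"

```text
time_s: 17.9
position: [0.5177, -0.2291, 0.1512]
orientation: [[-0.167, 0.986, 0.001], [0.986, 0.167, -0.0], [-0.0, 0.001, -1.0]]
contact_force: [0.0, 0.0, 0.1]
grip_width: 0.0007
grasp_force: 0.0
```

>>> arm_command --pt "0 0 1 0 0 0 1" --pt "0 0 1 0 0 0 1" --pt "0 0 1 0 0 0 1" --pt "0 0 0.45 0 0 0 1" --pt "0 0 0 0 0 0 1" --pt "0 0 0 0 0 0 1"

```text
time_s: 18.4
position: [0.5176, -0.2279, 0.0819]
orientation: [[-0.167, 0.986, -0.001], [0.986, 0.167, 0.001], [0.001, -0.001, -1.0]]
contact_force: [1.1, 0.1, 1.1]
grip_width: 0.0002
grasp_force: 0.0
```

Run:
```python
from h import *
o=r.get_obs();C=np.array([.5716,-.0879]);e=np.array([[np.cos(.168),np.sin(.168)],[-np.sin(.168),np.cos(.168)]])
print(e@(o["position"][:2]-C),o["position"])
for n in ("side","scene"):
    c=cam(n)
    for d in viewer.tip_of(n,"lever_knob"): p=atz(c,d["at"],.075); print(n,d["score"],d["at"],e@(p[:2]-C))
c=cam("side");im=cv2.resize(c[0][190:340,250:450],None,fx=3.5,fy=3.5);cv2.imwrite("pics/lev.png",im[:,:,::-1])
```

```text
[-0.07665196 -0.12901901] [ 0.51760058 -0.22791961  0.08192007]
side 0.71 [138.4, 266.2] [-0.32810778  0.31479023]
side 0.52 [350.6, 289.3] [-0.07367474 -0.07545152]
scene 0.95 [471.5, 137.2] [-0.36794817  0.29585185]
scene 0.73 [255.2, 199.6] [-0.07385207 -0.0727023 ]
scene 0.71 [282.6, 115.4] [-0.32523248 -0.10956212]
scene 0.3 [367.9, 284.6] [0.04804208 0.17532044]
```

View pics/lev.png

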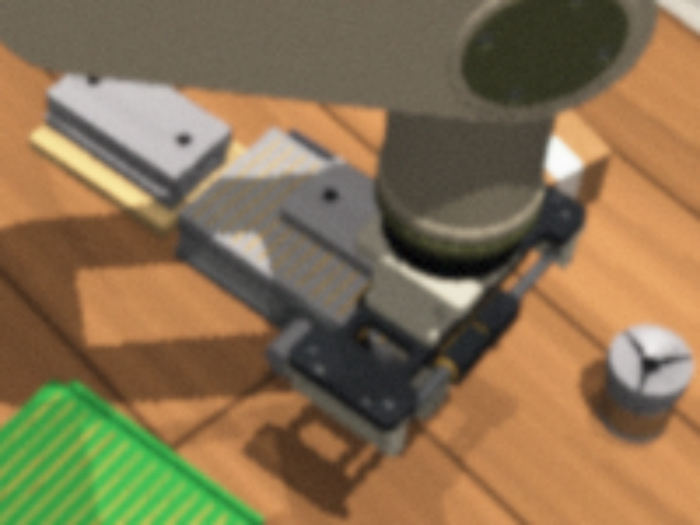

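The closed fingers stand beyond the knob on the end-stop side, and the plate lies on the chuck with the stack intact. Now I'll sweep toward +y.

>>> arm_command --pt "0.4 0 0 0 0 0 1" --pt "0.4 0 0 0 0 0 1" --pt "0.4 0 0 0 0 0 1" --pt "0.4 0 0 0 0 0 1" --pt "0.4 0 0 0 0 0 1"

```text
time_s: 19.07
position: [0.5126, -0.192, 0.085]
orientation: [[-0.168, 0.986, 0.005], [0.986, 0.168, -0.009], [-0.009, 0.003, -1.0]]
contact_force: [-2.0, -23.2, 15.8]
grip_width: 0.0005
grasp_force: 10.9
```

>>> arm_command --pt "0.4 0 0 0 0 0 1" --pt "0.4 0 0 0 0 0 1" --pt "0.4 0 0 0 0 0 1" --pt "0.4 0 0 0 0 0 1" --pt "0.4 0 0 0 0 0 1" --pt "0.4 0 0 0 0 0 1" --pt "0.4 0 0 0 0 0 1"

```text
time_s: 19.65
position: [0.5023, -0.1335, 0.0832]
orientation: [[-0.167, 0.986, 0.002], [0.986, 0.167, -0.002], [-0.002, 0.002, -1.0]]
contact_force: [1.6, -4.3, 0.1]
grip_width: 0.0003
grasp_force: 2.4
```

>>> arm_command --pt "0.4 0 0 0 0 0 1" --pt "0.3 0 0 0 0 0 1" --pt "0.2 0 0 0 0 0 1" --pt "0.1 0 0 0 0 0 1" --pt "0 0 0 0 0 0 1"

```text
time_s: 20.07
position: [0.498, -0.1134, 0.0821]
orientation: [[-0.168, 0.986, 0.0], [0.986, 0.168, -0.001], [-0.001, -0.0, -1.0]]
contact_force: [1.0, -4.5, 1.3]
grip_width: 0.0005
grasp_force: 2.7
```

>>> arm_command --pt "0.1 0 0 0 0 0 1" --pt "0.1 0 0 0 0 0 1" --pt "0.1 0 0 0 0 0 1" --pt "0 0 0 0 0 0 1"

```text
time_s: 20.4
position: [0.4971, -0.1077, 0.0822]
orientation: [[-0.168, 0.986, 0.0], [0.986, 0.168, -0.001], [-0.001, 0.0, -1.0]]
contact_force: [-0.3, -5.2, 0.6]
grip_width: 0.0005
grasp_force: 2.8
```

>>> arm_command --pt "0.1 0 0 0 0 0 1" --pt "0.1 0 0 0 0 0 1" --pt "0 0 0 0 0 0 1"

```text
time_s: 20.65
position: [0.4965, -0.1037, 0.0822]
orientation: [[-0.168, 0.986, 0.0], [0.986, 0.168, -0.001], [-0.001, 0.0, -1.0]]
contact_force: [-0.2, -4.2, 2.7]
grip_width: 0.0006
grasp_force: 2.7
```

>>> arm_command --pt "0.1 0 0 0 0 0 1" --pt "0.1 0 0 0 0 0 1" --pt "0 0 0 0 0 0 1"

```text
time_s: 20.9
position: [0.4963, -0.1013, 0.0828]
orientation: [[-0.167, 0.986, 0.002], [0.986, 0.167, -0.004], [-0.004, 0.001, -1.0]]
contact_force: [0.0, -11.8, 2.3]
grip_width: 0.0007
grasp_force: 5.6
```

>>> arm_command --pt "0.1 0 0 0 0 0 1" --pt "0.1 0 0 0 0 0 1" --pt "0 0 0 0 0 0 1"

```text
time_s: 21.15
position: [0.4962, -0.1004, 0.083]
orientation: [[-0.167, 0.986, 0.003], [0.986, 0.167, -0.009], [-0.01, 0.002, -1.0]]
contact_force: [2.6, -26.9, -3.4]
grip_width: 0.0004
grasp_force: 13.1
```

>>> arm_command --pt "-0.5 0 0 0 0 0 1" --pt "-0.5 0 0 0 0 0 1" --pt "0 0 -1 0 0 0 1" --pt "0 0 -1 0 0 0 1" --pt "0 0 -1 0 0 0 1" --pt "0 0 -1 0 0 0 1" --pt "0 0 -1 0 0 0 1" --pt "0 -1 -1 0 0 0 1" --pt "0 -1 -1 0 0 0 1" --pt "1 0 -1 0 0 0 1" --pt "1 0 0 0 0 0 1" --pt "0 0 0 0 0 0 1"

```text
time_s: 22.15
position: [0.4524, -0.0804, 0.2435]
orientation: [[-0.169, 0.986, 0.002], [0.986, 0.169, 0.002], [0.001, 0.003, -1.0]]
contact_force: [0.6, 0.4, -0.5]
grip_width: 0.0008
grasp_force: 0.0
```

Run:
```python
from h import *
C=np.array([.5716,-.0879]);ca,sa=np.cos(.168),np.sin(.168);out=[]
for n,x,y in [("scene",215,180),("side",250,190)]:
    d=cam(n);im=cv2.resize(d[0][:,:,::-1].copy(),None,fx=3,fy=3,interpolation=cv2.INTER_CUBIC)
    box(d,C,.168,.06,.12,.06,(255,255,0),im,.02,-.0275); box(d,(.5416,.0795),.195,.06,.12,.050,(0,255,0),im)
    k=proj(d,[C[0]+ca*-.076-sa*.021,C[1]+sa*-.076+ca*.021,.075]); cv2.circle(im,tuple(int(v) for v in (k+.5)*3),5,(0,0,255),1)
    out.append(im[y*3:(y+125)*3,x*3:(x+200)*3])
cv2.imwrite("pics/fin.png",cv2.resize(np.vstack(out),None,fx=.8,fy=.8))
```

```text
(no output)
```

View pics/fin.png

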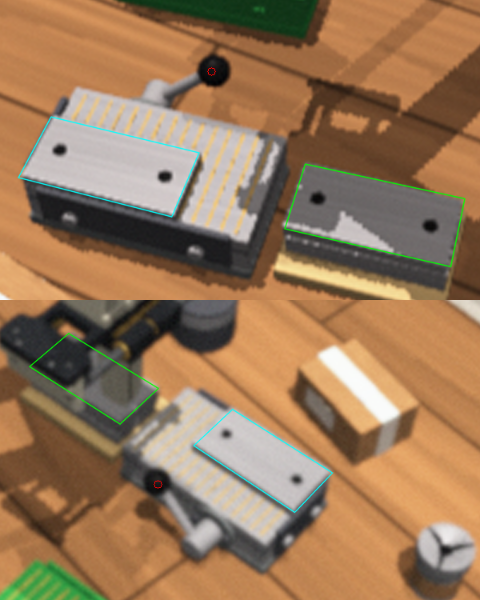

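The plate matches the snug outline in both views, the knob is at its on position (red circle), the stack sits in its place, and the arm is clear. I'm handing the job in.

```bash
python3 -c "
from station import r
print(r.finish_job())"
```

```text
the job is handed in; nothing more can be done
None
```

I handed the job in at about 22 s: the top plate lies snug against both stops, the lever is fully over to on, and the other three plates and the things around them look undisturbed.

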